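# Present the notched slide label up over the light pad

## Robot

A 7-joint arm with a two-finger parallel gripper is mounted at the origin on the work surface; the furniture and walls round the work are solid. World frame = base frame: x ahead of the robot, y to its left, z up, the work surface at z = 0. Lengths are in m, angles in rad, forces in N, time in s.
With the tool pointing down it reaches from about 0.4 to 0.85 m from the base axis. Payload 10.4 kg.
Tool frame: the origin (TCP) lies at the very end of the fingers, on their centre line; the grasp point (between the pads) lies 19 mm behind it (r.pinch_z is the distance from the TCP to the grasp point, in m); z points along the fingers, y is the line along which they close (so a half turn about z gives the same grasp; the last joint's range is limited). The gripper opens to 87 mm and grips with 3 to 60 N. Pads are 19 mm wide; open, the fingers measure 117 mm over their backs; the gripper's body (75 mm by 190 mm) begins 51 mm behind the grasp point.
Start: joints at [1.098, 0.332, -0.065, 1.46, 0.022, 1.35, -0.088], TCP at [0.272, -0.563, 0.223] pointing down, gripper open.
Joint ranges: [-2.6, 2.6], [-0.5, 2.12], [-1.47, 1.34], [0.16, 2.42], [-1.27, 4.41], [0.06, 2.06], [-2.6, 2.6]. Speed limits (rad/s): [2.22, 2.22, 2.79, 2.79, 3.14, 3.14, 3.14].

## Interface

Orientations are given as a unit quaternion [x, y, z, w].
In Python, from bench import r, camera gives the robot as it stands. The module is installed in compiled form; this text tells all that it offers.
- The arm moves only by the shell command python3 -m pendant 'ROWS' [FORCE]. ROWS is JSON, a list of rows, each an object with "dp": the shift along the tool's x, y, z as a fraction of full scale, a list of three; "rotation": the turn, a rotation vector about the tool's x, y, z as a fraction of full scale, a list of three; "jaw": the opening, from 0 (shut) to 1 (fully open). A call has 1 to 8 rows; each row is the pose to reach, as a shift and turn from the pose commanded when the call began, along the tool's axes at that moment, turning the shorter way round; what a row does not reach only later rows make up. Full scale, the value 1, is 0.15 m for a shift and 2 pi rad for a turn. A row lasts 1/8 s, in which the tool goes at most 62.5 mm and 10.7 degrees, less where a joint would pass 70% of its speed; a pose out of reach is approached as far as the arm can. A call with a number of a shift or a turn outside -1 to 1 is refused whole. A call with a gripper value outside its range is refused whole. The fingers move at their own pace and stop on an object; FORCE is the grip in N (left out, the last holds). Time passes only in rows, so rows that repeat a pose let the fingers close. It gives the time, the measured TCP pose, the force, the opening and the grip force at its end, in the units of the state.
- r.read_state(): the state, without advancing time (a new reading comes with each control period).
- camera(name): name is "scene" or "top" or "wrist"; returns a dict with "image" (420x560x3 uint8, red, green, blue), "z_map" (420x560 float32, m along the optical axis (not along the pixel's ray), 0 where there is no reading), "mtx" (3x3 intrinsics, pixels), "T" (4x4, takes a point from camera to world coordinates). Camera axes: x right, y down, z forward; pixel columns grow to the right and rows downward; lengths in m; the calibration is good to about 2 mm. A picture is of the moment at which its call begins.
- r.close_job(): hands the job in; it is judged then, once.
The state is a dict: "time": time; "joint_positions": joint angles; "joint_vel": joint speeds; "joint_torque": joint torques, N m; "ee_pos": TCP position; "eef_rot": TCP orientation; "ft_force": force on the tool from outside, world axes, zero at the start; "torque": the same for the moment, N m; "width": finger opening in m; "grip_force": force on a finger pad.
Only numpy, scipy, OpenCV 4.12 (cv2) and the standard library are available. Lean on these libraries where they do the work, as an engineer would, in place of code of your own. Each camera call takes 0.05 s, during which the arm holds its last target. There are 200 camera calls.

## Task

Of the three glass slides standing on edge in the rack, only one has a small square notch in a top corner; the notch marks its frosted label end. Draw that slide out by its clear half, with the fingers well away from the frosted end, carry it over the middle of the light pad and hold it there about 12 cm above the pad, tipped at least 45 degrees over from upright so that its frosted label face looks up. Finish while still holding it still in the air there; leave the other two slides in the rack and the timer and the caps box where they are.

Things in the scene. Friction and masses are not known exactly. Their poses are not given: they have to be found in the camera images.
- slide: The notched slide: clear greenish glass plate 110 x 60 x 8 mm, 110 g, loose, standing on a long edge in a rack slot. Origin: middle of the plate, 30 mm above its lower edge. x: along the length to the frosted end; y: along the thickness, out of the frosted label face; z: along the 60 mm side, up at the start. A grip at x = -28 mm is well clear of the frosting.
- slide_label (a point): Centre of the frosted label, at (37, 4, 0) mm in the slide's frame: a white coating over the last 36 mm of the length, on the +y face only; it also shows through the glass from behind.
- slide_notch (a point): Inner corner of the 14 x 14 mm square notch, at (41, 0, 16) mm in the slide's frame; the notch takes away the upper corner of the frosted end. Seen from the label side with the slide upright, it is at the upper left.
- spare_1: A spare slide, same size, make and frame (origin in its middle, x to its frosted end, y out of the frosted face), but without a notch; standing in another slot, its frosted end the other way round to the notched slide's. Leave it in the rack.
- spare_2: A second spare slide like spare_1, without a notch, in the third slot, its frosted end the same way round as the notched slide's. Leave it in the rack.
- slide_rack: Grey plastic rack, fixed: base 130 x 150 x 8 mm, three slots along its x at y = -55, 0 and +55 mm, 9.6 mm wide, with end stops; rail tops 24 mm above the worktop. A slide in it has its top edge 68 mm above the worktop, its upper 42 mm free. Origin: centre of its underside. Any yaw, left or right of the light pad.
- light_pad: Flat light pad fixed to the worktop: grey frame 150 x 190 mm (its x, y) with a white panel, top face 9 mm above the worktop. Origin: centre of its underside, z up.
- timer: White bench timer 62 x 66 x 19 mm, loose, a bystander ahead of the work. Origin: centre of its underside.
- caps_box: Smoked clear box of caps 72 x 102 x 49 mm, loose, a bystander ahead of the work. Origin: centre of its underside.
There are look-alikes about, which are no part of the job. Of the things that look like the slide_rack, the largest one is meant.

How it is judged:
On the way:
1. the notched slide is drawn up clear of the rack in the fingers (contact force between the fingers and slide above 0.5 N and z of slide in the frame of slide_rack above 0.075 m), for 0.2 s.
At the end, for the whole second after the job is handed in: Notched slide held still, gripped over 5 mm to the clear side of its middle; its middle within 60 mm of the pad centre sideways, 70-250 mm above the pad underside; label face within 55 deg of straight up; not touching the pad; spares, timer and caps box moved under 20 mm (contact force between the fingers and slide above 0.5 N and horizontal distance between slide and light_pad below 0.06 m and z of slide in the frame of light_pad between 0.07 and 0.25 m and angle between slide's own y axis and vertical below 0.96 rad and x of the grasp point in the frame of slide below -0.005 m and contact force between slide and light_pad below 0.1 N and linear speed of slide below 0.03 m/s and angular speed of slide below 0.3 rad/s and not (distance of any of spare_1, spare_2, timer, caps_box from where it was at the start of the episode above 0.02 m)); the arm keeps its last pose, push and grip.
It fails at once if a spare slide, the timer or the caps box is moved more than 20 mm (distance of any of spare_1, spare_2, timer, caps_box from where it was at the start of the episode above 0.02 m).
It also fails if it takes over 32 s, if anything falls off the work surface, if the arm or the gripper's body presses on something with over 40 N, if the wrist force passes 120 N, or if a joint passes its speed limit or range.

## Working session

There is one attempt and no reset: what is moved stays moved. The work goes in short steps, Python scripts to look and compute and a shell command to move; the robot and the scene stay as the last step left them, time stands still between calls to the robot, and variables do not carry over. Pictures are saved under pics/ and viewed, at most 10 in all, crops included, and the job is handed in when it is done.

```bash
mkdir -p pics; python3 - <<'E'
from bench import r,camera
import cv2,numpy as np
for n in ["scene","top"]:
    c=camera(n); cv2.imwrite(f"pics/{n}0.png",c["image"][:,:,::-1]); np.savez(f"{n}0.npz",**c)
    print(n,c["mtx"].tolist(),c["T"].round(4).tolist())
s=r.read_state();print(s["time"],s["ee_pos"],s["eef_rot"],s["width"])
E
```

```text
scene [[396.3845792296755, 0.0, 281.3209275327058], [0.0, 396.3845792296755, 208.0397842856673], [0.0, 0.0, 1.0]] [[-0.5951, -0.5854, 0.5507, -0.0747], [-0.8036, 0.4268, -0.4147, 0.4337], [0.0077, -0.6893, -0.7244, 0.8839], [0.0, 0.0, 0.0, 1.0]]
top [[404.46886148068893, 0.0, 276.3790542373525], [0.0, 404.46886148068893, 221.8417529740684], [0.0, 0.0, 1.0]] [[-0.0326, -0.9787, 0.2027, 0.3485], [-0.9995, 0.0316, -0.0078, -0.0383], [0.0013, -0.2029, -0.9792, 1.0782], [0.0, 0.0, 0.0, 1.0]]
0.1 [ 0.27158565 -0.56250439  0.22182994] [ 9.74810178e-01  2.23035179e-01 -1.74460348e-04 -6.28339749e-04] 0.08717796244817437
```

View pics/scene0.png

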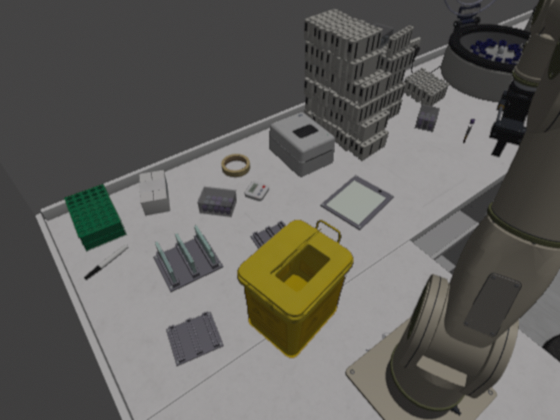

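View pics/top0.png

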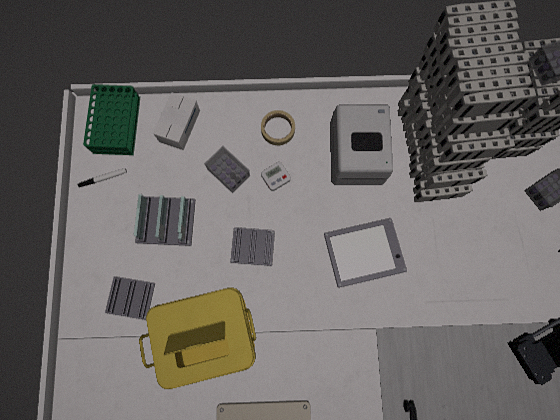

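The scene view shows the rack with three slides at about (187,260), and the top view shows it at about (165,220). The pad is at about (365,252) in the top view. I'll enlarge the rack next.

```bash
cat > h.py <<'E'
import numpy as np
def ray(c,u,v):
    K,T=c["mtx"],c["T"]; d=T[:3,:3]@np.linalg.inv(K)@[u,v,1]; return T[:3,3],d
def onz(c,u,v,z):
    o,d=ray(c,u,v); return o+d*(z-o[2])/d[2]
def tri(a,b):
    A=[];B=[]
    for c,u,v in (a,b):
        o,d=ray(c,u,v); d=d/np.linalg.norm(d); P=np.eye(3)-np.outer(d,d); A.append(P);B.append(P@o)
    return np.linalg.lstsq(np.vstack(A),np.hstack(B),rcond=None)[0]
def proj(c,p):
    q=np.linalg.inv(c["T"])@[*p,1]; q=c["mtx"]@q[:3]; return q[:2]/q[2]
E
python3 - <<'E'
import numpy as np,cv2
from h import *
s=cv2.imread("pics/scene0.png");t=cv2.imread("pics/top0.png")
a=cv2.resize(s[225:295,145:230],None,fx=7,fy=7,interpolation=cv2.INTER_CUBIC)[:, :400*2]
b=cv2.resize(t[185:255,125:205],None,fx=7,fy=7,interpolation=cv2.INTER_CUBIC)
a=cv2.convertScaleAbs(a,alpha=1.6);b=cv2.convertScaleAbs(b,alpha=1.3)
cv2.imwrite("pics/sc.png",a);cv2.imwrite("pics/tc.png",b)
c=np.load("top0.npz")
for p in [(324,232),(393,219),(406,271),(338,287)]: print(onz(c,*p,.009).round(3))
E
```

```text
[ 0.538 -0.174  0.009]
[ 0.568 -0.362  0.009]
[ 0.427 -0.384  0.009]
[ 0.391 -0.202  0.009]
```

View pics/sc.png

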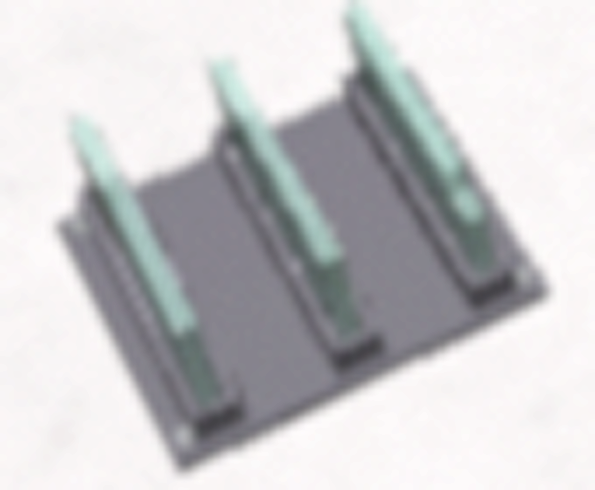

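View pics/tc.png

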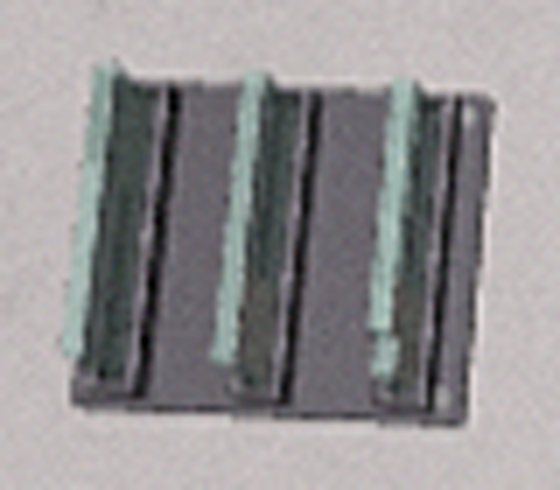

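The notched slide is the rightmost in the top view. Its notch is at the near end, about (384,345) in the top crop and (468,205) in the scene crop. That puts the frosted end towards the robot and the label face towards -y. I'll measure it from the two views.

```bash
python3 - <<'E'
import numpy as np
from h import *
t=np.load("top0.npz");s=np.load("scene0.npz")
T=lambda u,v:(t,125+(u-3)/7,185+(v-3)/7)
S=lambda u,v:(s,145+(u-3)/7,225+(v-3)/7)
far=tri(T(405,82),S(357,12)); notch=tri(T(383,330),S(462,180)); low=tri(T(386,372),S(474,222))
print("far",far.round(4),"notchstep",notch.round(4),"lowend",low.round(4),np.linalg.norm((far-notch)[:2]))
for n,a,b in [("mid",(258,75),(224,360)),("left",(105,68),(75,355))]:
    print(n,onz(*T(*a),.068).round(4),onz(*T(*b),.068).round(4))
for z in(.06,.068):print(z,onz(*T(405,82),z).round(4),onz(*T(383,330),z).round(4), onz(*S(357,12),z).round(4),onz(*S(462,180),z).round(4))
d=t["z_map"];v,u=np.mgrid[:420,:560]
P=np.linalg.inv(t["mtx"])@np.stack([u.ravel(),v.ravel(),np.ones(u.size)])*d.ravel()
W=(t["T"][:3,:3]@P).T+t["T"][:3,3]; W=W[d.ravel()>0]
for y in np.arange(.6,-.7,-.1):
    print(round(y,1),[ (lambda m: round(float(np.percentile(W[m,2],98)),2) if m.sum()>5 else None)((abs(W[:,1]-y)<.05)&(abs(W[:,0]-x)<.05)) for x in np.arange(.2,1.,.1)])
E
```

```text
far [0.6337 0.1945 0.0623] notchstep [0.5406 0.2016 0.0586] lowend [0.5278 0.2038 0.0477] 0.09333549543577549
mid [0.6373 0.2483 0.068 ] [0.5309 0.2579 0.068 ]
left [0.6418 0.3049 0.068 ] [0.5344 0.3118 0.068 ]
0.06 [0.6351 0.1959 0.06  ] [0.5416 0.2026 0.06  ] [0.6347 0.1932 0.06  ] [0.5381 0.2009 0.06  ]
0.068 [0.6329 0.1941 0.068 ] [0.54   0.2007 0.068 ] [0.6278 0.1955 0.068 ] [0.5322 0.2032 0.068 ]
0.6 [None, None, None, None, None, None, None, None]
0.5 [0.18, 0.2, 0.21, 0.23, 0.24, 0.26, 0.28, 0.29]
0.4 [0.0, 0.01, 0.02, 0.0, 0.0, 0.02, 0.06, 0.06]
0.3 [0.0, 0.02, 0.02, 0.07, 0.07, 0.0, 0.06, 0.06]
0.2 [0.23, 0.28, 0.22, 0.05, 0.07, 0.0, 0.06, 0.06]
0.1 [0.22, 0.29, 0.22, 0.02, 0.01, 0.05, 0.05, 0.0]
0.0 [0.22, 0.24, 0.22, 0.02, 0.01, 0.05, 0.03, 0.03]
-0.1 [0.0, 0.0, 0.0, 0.0, 0.0, 0.02, 0.03, 0.03]
-0.2 [0.0, 0.0, 0.01, 0.01, 0.0, 0.11, 0.11, 0.11]
-0.3 [0.0, 0.0, 0.01, 0.01, 0.01, 0.11, 0.11, 0.11]
-0.4 [None, 0.0, 0.01, 0.01, 0.13, 0.4, 0.4, 0.4]
-0.5 [0.34, 0.37, 0.0, 0.0, 0.13, 0.4, 0.4, 0.4]
-0.6 [-0.74, 0.31, 0.0, 0.0, 0.11, 0.31, 0.32, 0.32]
```

```bash
python3 -m pendant '[{"dp":[0.5,-0.5,-0.67],"rotation":[0,0,0.042],"jaw":0.5},{"dp":[1,-1,-0.67],"rotation":[0,0,0.084],"jaw":0.5},{"dp":[1,-1,-0.67],"rotation":[0,0,0.084],"jaw":0.5},{"dp":[1,-1,-0.67],"rotation":[0,0,0.084],"jaw":0.5},{"dp":[1,-1,-0.67],"rotation":[0,0,0.084],"jaw":0.5}]'; python3 -c "
from bench import r
print(r.read_state())"
```

```text
time: 0.72
ee_pos: [0.344, -0.3594, 0.3249]
eef_rot: [0.999, -0.036, 0.001, 0.001]
ft_force: [0.7, -1.4, 0.7]
width: 0.0476
grip_force: 0.0
{'time': 0.725, 'joint_positions': array([ 0.86098537,  0.01876051, -0.14717511,  1.61333951,  0.00238842,
        1.50670916, -0.92897799]), 'joint_vel': array([ 0.03789761,  0.0481061 ,  0.06683521,  0.00270656,  0.02645086,
       -0.02259117,  0.03907994]), 'joint_torque': array([ -1.88064985, -43.41834426,  -1.98688075, -40.09080291,
        -0.49853079,   0.39253101,  -0.7364149 ]), 'ee_pos': array([ 0.34395832, -0.3593795 ,  0.32485487]), 'eef_rot': array([ 9.99353238e-01, -3.59283030e-02,  1.27826658e-03,  7.93381193e-04]), 'ft_force': array([ 0.7243791 , -1.42090488,  0.66215188]), 'torque': array([0.00520641, 0.02787335, 0.01518912]), 'grip_force': 0.0, 'width': 0.04758076985832307}
```

```bash
python3 -m pendant '[{"dp":[0.67,-1,0],"rotation":[0,0,0],"jaw":0.5},{"dp":[0.67,-1,0],"rotation":[0,0,0],"jaw":0.5},{"dp":[0.67,-1,0],"rotation":[0,0,0],"jaw":0.5},{"dp":[0.67,-1,0],"rotation":[0,0,0],"jaw":0.5}]'
python3 -m pendant '[{"dp":[0.67,-1,0],"rotation":[0,0,0],"jaw":0.5},{"dp":[0.67,-1,0],"rotation":[0,0,0],"jaw":0.5},{"dp":[0.67,-1,0],"rotation":[0,0,0],"jaw":0.5},{"dp":[0.67,-1,0],"rotation":[0,0,0],"jaw":0.5}]'
python3 -m pendant '[{"dp":[0.1,-1,0],"rotation":[0,0,0],"jaw":0.5},{"dp":[0.1,-1,0],"rotation":[0,0,0],"jaw":0.5},{"dp":[0.1,-1,0],"rotation":[0,0,0],"jaw":0.5},{"dp":[0.1,-1,0],"rotation":[0,0,0],"jaw":0.5}]'
python3 - <<'E'
from bench import r,camera
import cv2,numpy as np
c=camera("wrist"); cv2.imwrite("pics/w1.png",c["image"][:,:,::-1]); np.savez("w1.npz",**c)
from h import *
print(proj(c,(.608,.1965,.068)),c["T"].round(3).tolist(),r.read_state()["joint_positions"])
E
```

```text
time: 1.23
ee_pos: [0.4554, -0.2174, 0.3223]
eef_rot: [0.999, -0.036, -0.0, -0.001]
ft_force: [-0.4, -0.6, 0.5]
width: 0.0431
grip_force: 0.0
time: 1.72
ee_pos: [0.5666, -0.0762, 0.3216]
eef_rot: [0.999, -0.036, -0.001, -0.001]
ft_force: [-0.4, -0.7, -0.6]
width: 0.0435
grip_force: 0.0
time: 2.22
ee_pos: [0.592, 0.0694, 0.3223]
eef_rot: [0.999, -0.038, -0.001, 0.0]
ft_force: [-0.5, -1.0, 0.6]
width: 0.0432
grip_force: 0.0
[163.22099389 170.11836963] [[-0.077, -0.952, -0.297, 0.675], [-0.997, 0.073, 0.022, 0.062], [0.001, 0.298, -0.955, 0.484], [0.0, 0.0, 0.0, 1.0]] [ 0.24218388  0.28399315 -0.55045822  1.34999508  0.1478707   1.54933064
 -1.94343767]
```

View pics/w1.png

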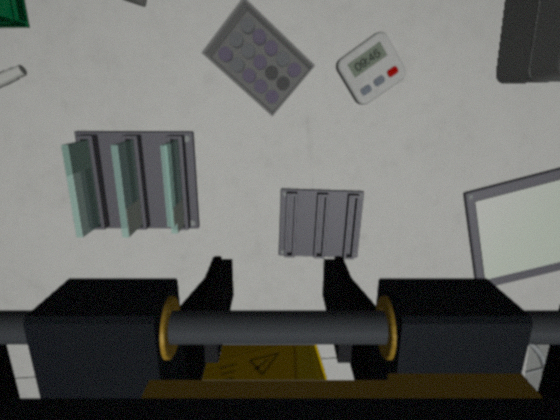

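The wrist view shows the three slides at about (75,185), (122,185) and (170,185). The caps box and timer are well ahead of them.

```bash
python3 -m pendant '[{"dp":[0.05,-0.85,0.4],"rotation":[0,0,0],"jaw":0.5},{"dp":[0.05,-0.85,0.6],"rotation":[0,0,0],"jaw":0.5},{"dp":[0.05,-0.85,0.8],"rotation":[0,0,0],"jaw":0.5},{"dp":[0.05,-0.85,0.8],"rotation":[0,0,0],"jaw":0.5},{"dp":[0.05,-0.85,0.8],"rotation":[0,0,0],"jaw":0.5}]'
python3 - <<'E'
from bench import r,camera
import cv2,numpy as np
c=camera("wrist"); np.savez("w2.npz",**c)
from h import *
print(proj(c,(.608,.1965,.068)))
a=c["image"][:,:,::-1][90:390,100:460]; a=cv2.resize(a,(720,600),interpolation=cv2.INTER_CUBIC)
b=np.load("w1.npz")["image"][:,:,::-1][130:240,60:205]; 
cv2.imwrite("pics/w2.png",a)
E
```

```text
time: 2.9
ee_pos: [0.6107, 0.1929, 0.2043]
eef_rot: [0.999, -0.041, 0.001, 0.001]
ft_force: [0.4, -0.6, -0.0]
width: 0.0436
grip_force: 0.0
[271.75391159 207.61169715]
```

View pics/w2.png

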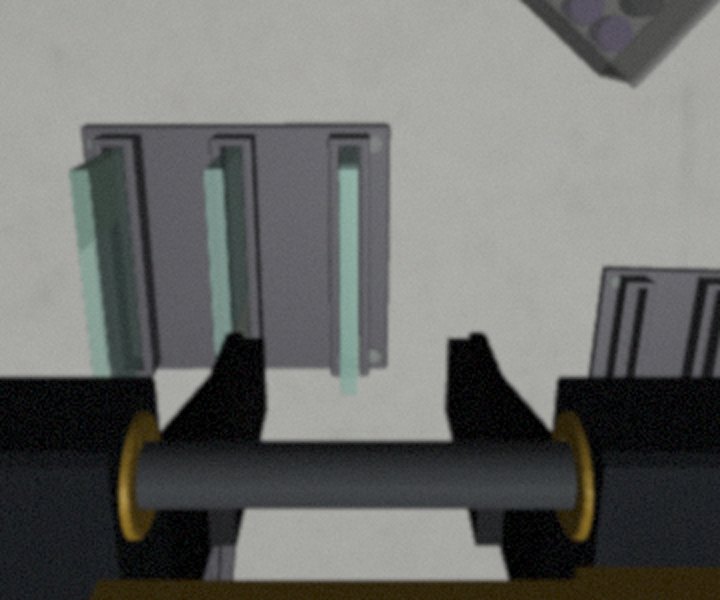

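The notched slide's top edge runs from (348,166) to (348,392) in the enlarged crop. It is parallel to the tool's x axis, so the yaw matches.

```bash
python3 - <<'E'
import numpy as np
from h import *
from bench import r
w=np.load("w2.npz");w1=np.load("w1.npz");t=np.load("top0.npz")
f=(w,274,173);n=(w,274,285.5);T=lambda u,v:(t,125+(u-3)/7,185+(v-3)/7)
print(tri(f,T(405,82)),tri(f,(w1,167,142)))
print(tri(n,T(383,330)),tri(n,T(386,372)))
print(onz(*f,.068),onz(*n,.068),onz(*n,.054))
s=r.read_state();print(s["ee_pos"],s["eef_rot"])
from scipy.spatial.transform import Rotation as R
print(R.from_quat(s["eef_rot"]).as_matrix().round(3))
E
```

```text
[0.63517798 0.19384588 0.0620682 ] [0.63597229 0.19191335 0.05406577]
[0.53885279 0.19990273 0.07363603] [0.52736939 0.20222127 0.05279697]
[0.63701025 0.19215909 0.068     ] [0.53567303 0.2007428  0.068     ] [0.52824789 0.20148244 0.054     ]
[0.6110119  0.19321058 0.20502518] [ 9.99169272e-01 -4.07270326e-02  1.42647192e-03  1.99161532e-04]
[[ 0.997 -0.081  0.003]
 [-0.081 -0.997 -0.001]
 [ 0.003  0.    -1.   ]]
```

```bash
python3 -m pendant '[{"dp":[0,-0.013,0.3],"rotation":[0,0,0],"jaw":0.5},{"dp":[0,-0.013,0.6],"rotation":[0,0,0],"jaw":0.5},{"dp":[0,-0.013,0.85],"rotation":[0,0,0],"jaw":0.5},{"dp":[0,-0.013,1],"rotation":[0,0,0],"jaw":0.5},{"dp":[0,-0.013,1],"rotation":[0,0,0],"jaw":0.5}]' 35
python3 -m pendant '[{"dp":[0,0,0.14],"rotation":[0,0,0],"jaw":0.5},{"dp":[0,0,0.14],"rotation":[0,0,0],"jaw":0.5},{"dp":[0,0,0.14],"rotation":[0,0,0],"jaw":0.0},{"dp":[0,0,0.14],"rotation":[0,0,0],"jaw":0.0},{"dp":[0,0,0.14],"rotation":[0,0,0],"jaw":0.0},{"dp":[0,0,0.14],"rotation":[0,0,0],"jaw":0.0},{"dp":[0,0,0.14],"rotation":[0,0,0],"jaw":0.0}]' 35
```

```text
time: 3.58
ee_pos: [0.6102, 0.1957, 0.0532]
eef_rot: [0.999, -0.04, -0.0, 0.001]
ft_force: [-0.4, 0.8, 0.4]
width: 0.0436
grip_force: 0.0
time: 4.45
ee_pos: [0.6096, 0.1971, 0.032]
eef_rot: [0.999, -0.039, -0.0, 0.0]
ft_force: [-0.1, -3.3, 1.2]
width: 0.0077
grip_force: 34.9
```

```bash
python3 -m pendant '[{"dp":[0,0,-0.1],"rotation":[0,0,0],"jaw":0},{"dp":[0,0,-0.25],"rotation":[0,0,0],"jaw":0},{"dp":[0,0,-0.45],"rotation":[0,0,0],"jaw":0},{"dp":[0,0,-0.7],"rotation":[0,0,0],"jaw":0},{"dp":[0,0,-1],"rotation":[0,0,0],"jaw":0},{"dp":[0,0,-1],"rotation":[0,0,0],"jaw":0},{"dp":[0,0,-1],"rotation":[0,0,0],"jaw":0}]'
python3 -m pendant '[{"dp":[0,0.2,-0.3],"rotation":[0,0,0],"jaw":0},{"dp":[0,0.5,-0.6],"rotation":[0,0,0],"jaw":0},{"dp":[0,0.75,-0.6],"rotation":[0,0,0],"jaw":0},{"dp":[0,1,-0.6],"rotation":[0,0,0],"jaw":0},{"dp":[0,1,-0.6],"rotation":[0,0,0],"jaw":0}]'
python3 - <<'E'
from bench import r,camera
import cv2
a=camera("scene")["image"][:,:,::-1][130:330,100:360]
cv2.imwrite("pics/l.png",cv2.resize(a,None,fx=3,fy=3,interpolation=cv2.INTER_CUBIC))
E
```

```text
time: 5.32
ee_pos: [0.6094, 0.1978, 0.1822]
eef_rot: [0.999, -0.039, 0.0, -0.0]
ft_force: [0.8, -0.7, -0.7]
width: 0.0074
grip_force: 34.9
time: 5.95
ee_pos: [0.5976, 0.044, 0.2708]
eef_rot: [0.999, -0.042, -0.001, 0.001]
ft_force: [1.0, 0.1, -0.2]
width: 0.0077
grip_force: 34.9
```

View pics/l.png

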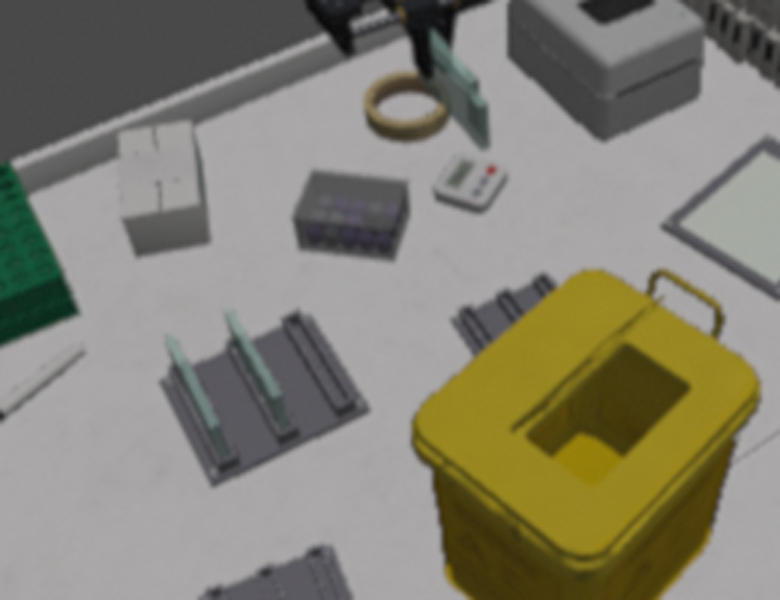

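The slide is held by its far half, and the spares, timer and caps box are undisturbed. I'll carry it on while yawing.

```bash
python3 -m pendant '[{"dp":[-0.1,0.35,0],"rotation":[0,0,-0.025],"jaw":0},{"dp":[-0.2,0.7,0],"rotation":[0,0,-0.05],"jaw":0},{"dp":[-0.3,0.9,0],"rotation":[0,0,-0.075],"jaw":0},{"dp":[-0.3,1,0],"rotation":[0,0,-0.1],"jaw":0},{"dp":[-0.3,1,0],"rotation":[0,0,-0.1],"jaw":0},{"dp":[-0.3,1,0],"rotation":[0,0,-0.1],"jaw":0}]'
cat > go.py <<'E'
from bench import r
import numpy as np,sys
from scipy.spatial.transform import Rotation as R
yaw,tilt=np.radians(float(sys.argv[1])),np.radians(float(sys.argv[2])); c=np.array(list(map(float,sys.argv[3:6])))
s=r.read_state();C=R.from_quat(s["eef_rot"])
tx=np.array([np.cos(yaw),np.sin(yaw),0]);h=np.array([tx[1],-tx[0],0]);tz=h*np.sin(tilt)-np.array([0,0,np.cos(tilt)])
G=R.from_matrix(np.column_stack([tx,np.cross(tz,tx),tz]))
p=c+.029*tx+.006*tz
print("tcp goal",p.round(3),"dp",(C.inv().apply(p-s["ee_pos"])/.15).round(3),"rot",((C.inv()*G).as_rotvec()/2/np.pi).round(3),s["joint_positions"].round(2))
E
python3 go.py 60 0 .481 -.28 .2
```

```text
time: 6.75
ee_pos: [0.5416, -0.096, 0.2717]
eef_rot: [0.963, 0.271, -0.0, -0.001]
ft_force: [-0.5, -0.6, -0.4]
width: 0.0077
grip_force: 34.9
tcp goal [ 0.496 -0.255  0.194] dp [-0.815  0.744  0.517] rot [-0.    -0.    -0.079] [ 0.57  0.19 -0.55  1.56  0.1   1.42 -1.  ]
```

```bash
python3 -m pendant '[{"dp":[-0.25,0.25,0],"rotation":[0,0,-0.025],"jaw":0},{"dp":[-0.5,0.5,0],"rotation":[0,0,-0.05],"jaw":0},{"dp":[-0.75,0.7,0],"rotation":[0,0,-0.079],"jaw":0},{"dp":[-0.815,0.744,0],"rotation":[0,0,-0.079],"jaw":0},{"dp":[-0.815,0.744,0],"rotation":[0,0,-0.079],"jaw":0},{"dp":[-0.815,0.744,0],"rotation":[0,0,-0.079],"jaw":0}]'
python3 go.py 60 57 .481 -.28 .2;python3 go.py 60 57 .481 -.28 .13
```

```text
time: 7.5
ee_pos: [0.4966, -0.2546, 0.2721]
eef_rot: [0.866, 0.5, 0.0, -0.0]
ft_force: [0.3, 0.2, -1.1]
width: 0.0079
grip_force: 34.9
tcp goal [ 0.5   -0.257  0.197] dp [-0.006  0.028  0.503] rot [-0.158 -0.     0.   ] [ 0.81  0.2  -0.48  1.54  0.09  1.42 -0.2 ]
tcp goal [ 0.5   -0.257  0.127] dp [-0.006  0.028  0.969] rot [-0.158 -0.     0.   ] [ 0.81  0.2  -0.48  1.54  0.09  1.42 -0.2 ]
```

```bash
python3 -m pendant '[{"dp":[0,0.028,0.08],"rotation":[-0.02,0,0],"jaw":0},{"dp":[0,0.028,0.16],"rotation":[-0.045,0,0],"jaw":0},{"dp":[0,0.028,0.24],"rotation":[-0.07,0,0],"jaw":0},{"dp":[0,0.028,0.32],"rotation":[-0.095,0,0],"jaw":0},{"dp":[0,0.028,0.4],"rotation":[-0.12,0,0],"jaw":0},{"dp":[0,0.028,0.5],"rotation":[-0.145,0,0],"jaw":0},{"dp":[0,0.028,0.5],"rotation":[-0.158,0,0],"jaw":0},{"dp":[0,0.028,0.5],"rotation":[-0.158,0,0],"jaw":0}]'
python3 go.py 60 57 .481 -.28 .13
```

```text
time: 8.5
ee_pos: [0.4998, -0.2638, 0.1992]
eef_rot: [0.779, 0.444, 0.213, 0.389]
ft_force: [-0.6, 0.4, -1.2]
width: 0.0077
grip_force: 35.0
tcp goal [ 0.5   -0.257  0.127] dp [ 0.044 -0.397  0.276] rot [-0.012  0.003  0.   ] [ 1.   -0.28 -0.65  2.42  0.67  0.07 -0.9 ]
```

```bash
python3 go.py 30 52 .481 -.28 .19; python3 go.py 90 52 .481 -.28 .19
```

```text
tcp goal [ 0.508 -0.27   0.186] dp [-0.002 -0.026  0.108] rot [ 0.002 -0.062  0.051] [ 1.   -0.28 -0.65  2.42  0.67  0.07 -0.9 ]
tcp goal [ 0.486 -0.251  0.186] dp [ 0.026 -0.144 -0.047] rot [ 0.001  0.069 -0.051] [ 1.   -0.28 -0.65  2.42  0.67  0.07 -0.9 ]
```

```bash
python3 -m pendant '[{"dp":[0,0,0.03],"rotation":[0,-0.02,0.017],"jaw":0},{"dp":[0,-0.01,0.06],"rotation":[0,-0.04,0.034],"jaw":0},{"dp":[0,-0.026,0.1],"rotation":[0.002,-0.062,0.051],"jaw":0},{"dp":[0,-0.026,0.1],"rotation":[0.002,-0.062,0.051],"jaw":0},{"dp":[0,-0.026,0.1],"rotation":[0.002,-0.062,0.051],"jaw":0}]'
python3 go.py 0 52 .481 -.28 .19;python3 go.py 30 55 .481 -.28 .13
```

```text
time: 9.12
ee_pos: [0.4965, -0.2708, 0.1973]
eef_rot: [0.869, 0.231, 0.118, 0.422]
ft_force: [1.4, 0.4, -1.7]
width: 0.0077
grip_force: 35.0
tcp goal [ 0.51  -0.285  0.186] dp [0.03  0.02  0.144] rot [-0.001 -0.067  0.05 ] [ 1.7  -0.5  -1.47  2.24  0.53  0.41 -1.4 ]
tcp goal [ 0.509 -0.27   0.127] dp [ 0.068 -0.35   0.318] rot [-0.009 -0.001 -0.001] [ 1.7  -0.5  -1.47  2.24  0.53  0.41 -1.4 ]
```

```bash
python3 go.py 30 0 .481 -.28 .28
```

```text
tcp goal [ 0.506 -0.266  0.274] dp [ 0.078  0.403 -0.314] rot [ 0.144 -0.002 -0.001] [ 1.7  -0.5  -1.47  2.24  0.53  0.41 -1.4 ]
```

```bash
python3 -m pendant '[{"dp":[0.01,0.08,-0.06],"rotation":[0.024,0,0],"jaw":0},{"dp":[0.03,0.16,-0.12],"rotation":[0.048,0,0],"jaw":0},{"dp":[0.05,0.25,-0.2],"rotation":[0.072,0,0],"jaw":0},{"dp":[0.07,0.32,-0.26],"rotation":[0.096,0,0],"jaw":0},{"dp":[0.078,0.4,-0.314],"rotation":[0.12,0,0],"jaw":0},{"dp":[0.078,0.4,-0.314],"rotation":[0.144,0,0],"jaw":0},{"dp":[0.078,0.4,-0.314],"rotation":[0.144,0,0],"jaw":0}]'
python3 go.py -30 0 .481 -.28 .28
```

```text
time: 10.0
ee_pos: [0.5078, -0.2635, 0.27]
eef_rot: [0.965, 0.263, 0.003, -0.003]
ft_force: [0.3, 0.0, -0.8]
width: 0.0077
grip_force: 35.0
tcp goal [ 0.506 -0.295  0.274] dp [-0.114  0.172 -0.028] rot [-0.001 -0.001  0.168] [ 1.3   0.4  -1.15  1.49  0.36  1.48 -0.89]
```

```bash
python3 -m pendant '[{"dp":[0,0.04,0],"rotation":[0,0,0.025],"jaw":0},{"dp":[-0.03,0.08,0],"rotation":[0,0,0.05],"jaw":0},{"dp":[-0.06,0.12,0],"rotation":[0,0,0.075],"jaw":0},{"dp":[-0.08,0.14,0],"rotation":[0,0,0.1],"jaw":0},{"dp":[-0.1,0.17,0],"rotation":[0,0,0.125],"jaw":0},{"dp":[-0.114,0.172,0],"rotation":[0,0,0.15],"jaw":0},{"dp":[-0.114,0.172,0],"rotation":[0,0,0.168],"jaw":0},{"dp":[-0.114,0.172,0],"rotation":[0,0,0.168],"jaw":0}]'
python3 go.py -30 30 .481 -.28 .22
```

```text
time: 11.0
ee_pos: [0.5054, -0.2923, 0.2728]
eef_rot: [0.966, -0.257, 0.004, -0.0]
ft_force: [-0.1, -0.7, -0.8]
width: 0.0078
grip_force: 35.0
tcp goal [ 0.505 -0.297  0.215] dp [0.009 0.032 0.387] rot [-0.084 -0.001  0.   ] [ 1.19  0.35 -0.94  1.46  0.28  1.46 -1.84]
```

```bash
python3 -m pendant '[{"dp":[0,0.01,0.05],"rotation":[-0.021,0,0],"jaw":0},{"dp":[0,0.02,0.1],"rotation":[-0.042,0,0],"jaw":0},{"dp":[0,0.03,0.2],"rotation":[-0.063,0,0],"jaw":0},{"dp":[0,0.03,0.3],"rotation":[-0.084,0,0],"jaw":0},{"dp":[0,0.03,0.3],"rotation":[-0.084,0,0],"jaw":0}]'
python3 go.py -30 55 .481 -.28 .18
```

```text
time: 11.62
ee_pos: [0.5037, -0.2944, 0.2256]
eef_rot: [0.934, -0.246, -0.065, 0.249]
ft_force: [0.1, 0.3, -1.1]
width: 0.0078
grip_force: 35.0
tcp goal [ 0.504 -0.299  0.177] dp [ 0.014 -0.141  0.296] rot [-0.07  -0.001  0.001] [ 0.8   0.44 -0.83  1.54  0.76  1.61 -2.2 ]
```

```bash
python3 go.py -5 55 .481 -.28 .16
```

```text
tcp goal [ 0.509 -0.287  0.157] dp [ 0.011 -0.28   0.37 ] rot [-0.069  0.046 -0.051] [ 0.8   0.44 -0.83  1.54  0.76  1.61 -2.2 ]
```

```bash
python3 -m pendant '[{"dp":[0,-0.05,0.08],"rotation":[-0.014,0.01,-0.01],"jaw":0},{"dp":[0,-0.1,0.15],"rotation":[-0.028,0.02,-0.02],"jaw":0},{"dp":[0,-0.17,0.22],"rotation":[-0.042,0.03,-0.03],"jaw":0},{"dp":[0.01,-0.23,0.3],"rotation":[-0.056,0.04,-0.04],"jaw":0},{"dp":[0.01,-0.28,0.37],"rotation":[-0.069,0.046,-0.051],"jaw":0},{"dp":[0.01,-0.28,0.37],"rotation":[-0.069,0.046,-0.051],"jaw":0},{"dp":[0.01,-0.28,0.37],"rotation":[-0.069,0.046,-0.051],"jaw":0}]'
python3 go.py -5 56 .481 -.28 .13
```

```text
time: 12.5
ee_pos: [0.5087, -0.2926, 0.1597]
eef_rot: [0.886, -0.045, -0.022, 0.462]
ft_force: [0.1, 1.0, -0.1]
width: 0.0075
grip_force: 35.0
tcp goal [ 0.509 -0.287  0.127] dp [ 0.001 -0.2    0.098] rot [-0.003  0.001 -0.001] [ 0.58  0.49 -0.78  1.87  1.23  1.55 -2.34]
```

```bash
python3 -m pendant '[{"dp":[0,-0.1,0.05],"rotation":[0,0,0],"jaw":0},{"dp":[0,-0.2,0.1],"rotation":[-0.003,0,0],"jaw":0},{"dp":[0,-0.2,0.1],"rotation":[-0.003,0,0],"jaw":0},{"dp":[0,-0.2,0.1],"rotation":[-0.003,0,0],"jaw":0},{"dp":[0,-0.2,0.1],"rotation":[-0.003,0,0],"jaw":0}]'
python3 - <<'E'
from bench import r,camera
import cv2,numpy as np
t=camera("top")["image"][:,:,::-1]; s=camera("scene")["image"][:,:,::-1]
a=cv2.resize(t[130:330,230:430],(400,400));b=cv2.resize(s[110:310,260:460],(400,400))
cv2.imwrite("pics/fin.png",np.hstack([a,b])); print(r.read_state()["joint_positions"].round(2))
E
```

```text
time: 13.12
ee_pos: [0.5091, -0.2872, 0.1257]
eef_rot: [0.881, -0.043, -0.023, 0.471]
ft_force: [-0.2, -0.2, -1.3]
width: 0.0079
grip_force: 35.0
[ 0.54  0.56 -0.76  1.89  1.27  1.56 -2.42]
```

View pics/fin.png

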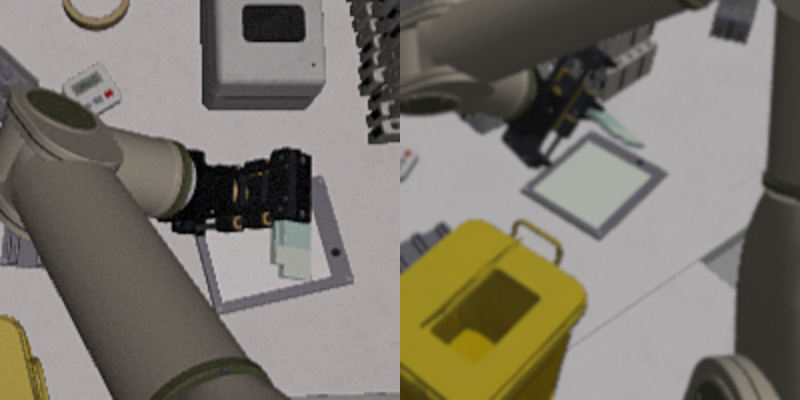

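The final picture shows the slide over the pad with its frosted end up, around (293,262). The notch is on the correct corner, at about (277,270), and nothing else has been disturbed.

```bash
python3 -m pendant '[{"dp":[0,0,0],"rotation":[0,0,0],"jaw":0},{"dp":[0,0,0],"rotation":[0,0,0],"jaw":0},{"dp":[0,0,0],"rotation":[0,0,0],"jaw":0},{"dp":[0,0,0],"rotation":[0,0,0],"jaw":0}]'; python3 -c "
from bench import r
print(r.close_job())"
```

```text
time: 13.72
ee_pos: [0.5088, -0.287, 0.125]
eef_rot: [0.881, -0.043, -0.023, 0.471]
ft_force: [0.3, -0.3, -1.2]
width: 0.0077
grip_force: 35.0
the job is handed in; nothing more can be done
None
```

I handed the job in at 13.7 s (no verdict was returned): the notched slide is held by its clear half about 12 cm above the middle of the light pad, tipped about 56° with its frosted label face up, and I saw no sign that the spares, timer or caps box had moved.

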